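Switch on the file binder at the guarded desk power box

TASK

Switch on the file binder at the desk power box: gently lift the red sprung guard with a fingertip or the outside of a finger, hold it up while you push the toggle under it over to on (towards the guard's hinge, away from the operator), then draw out and let the guard drop shut over it. Do it all by touch, without pinching or forcing anything; leave the yellow-guarded scanner switch, which is already on, alone, and leave the stamp, glue stick, mug and marker standing and lying where they are.

Things in the scene. Friction and masses are not known exactly. Their poses are not given: they have to be found in the camera images.
- power_box: Light grey steel power box screwed to the desk, 220 (its x) by 300 (its y) by 60 mm high; origin at the centre of its underside, on the desk; its +x points away from the operator, its front face is at x = -110. The two guarded switches stand side by side along the front edge of its flat top, red on either side; two white socket plates (58 mm square, 3 mm high) and a black fuse cap lie on the rear half. It does not move.
- red_switch: The guarded toggle with the red guard, fixed on the top of the power box. Origin on the box's top (60 mm above the desk) straight below the toggle's pivot, 45 mm in from the box's front face. Its black base plate, 4 mm thick, reaches from x = -34 to +46 mm and is 56 mm wide in y; axes as the box's: +x away from the operator, z up. The guard's hinge runs along y at x = +38, z = 14 mm. The toggle pivots about y at x = 0, z = 10 mm. Centres of the two switches are 110 mm apart.
- red_guard (a joint): Opening angle of the red guard, rad: 0 shut, 1.3 at its stop. A smooth translucent red hood, about 40 g, 44 mm wide, 54 mm above the box's top when shut; nose face at x = -32 mm in the switch's frame. Nose and front sides end 33.5 mm above the box's top: a fingertip tilted forward fits under the lip; the toggle can be reached only once it is lifted. Spring and gravity (under 1 N at the lip) shut it.
- red_lip (a point): Middle of the lower front edge of the red guard's finger lip (3 mm thick, 44 mm wide, sticks out 6 mm in front of the nose). Moves with the guard: shut, it is at x = -38, z = 33.5 mm in the switch's frame, that is 78 mm from the hinge axis; it rises and swings back towards +x as the guard opens.
- red_toggle (a joint): Angle of the steel bat toggle under the red guard, rad: 0 = off, leaning 0.3 rad to -x (towards the operator); 0.6 = on, leaning 0.3 rad to +x (towards the hinge). Over-centre spring: it snaps to the nearer end on passing 0.3; about 3 N at the tip moves it. It stays where it has snapped.
- red_toggle_tip (a point): Centre of the 10 mm ball at the end of the red switch's toggle, 34 mm from its pivot: off, it is at x = -10, z = 42 mm in the switch's frame; on, at x = +10, z = 42 mm. The bat below it is 7 to 9 mm thick.
- yellow_switch: The other guarded toggle, the same in every size, with a translucent yellow guard; feeds the scanner. Not to be worked. Origin and axes as for the red one.
- yellow_guard (a joint): Opening angle of the yellow guard, rad; 0 shut.
- yellow_toggle (a joint): Angle of the toggle under the yellow guard, rad; it starts on, at 0.6, and stays so.
- stamp: Dark wooden rubber stamp, 32 mm across, 63 mm tall, standing on the rear of the power box's top. Loose. Origin at the centre of its underside.
- glue_stick: White and blue glue stick, 27 mm across, 98 mm tall, standing on the desk beside the power box's -y end. Loose. Origin at the centre of its underside.
- mug: Teal mug, 82 mm across, 92 mm tall, handle at its own +y, on the desk beyond the power box's +y end. Loose. Origin at the centre of its underside.
- marker: Black marker with grey cap, 133 mm long (its own x), 18 mm thick, lying on the desk beside the power box. Loose. Origin midway along it, on the desk.
Things that resemble listed ones, but are neither listed nor needed, are in the scene too. There is more than one size of the glue_stick; the one meant has the size given above.

How it is judged (in metres and radians):
On the way, in this order (a step that is already met when the one before it is completed fails the run):
1. the red guard is lifted by at least 0.25 rad with its toggle still off (value of joint red_guard above 0.25 rad and value of joint red_toggle below 0.3 rad), for 0.05 s.
2. the toggle is flipped on while the guard is held up (value of joint red_toggle above 0.5 rad and value of joint red_guard above 0.15 rad), for 0.05 s.
At the end, for the whole second after the job is handed in: The red toggle is on (above 0.52 rad) with the red guard shut over it (under 0.05 rad); the yellow switch is still on (above 0.52 rad) under its shut guard (under 0.05 rad); stamp, glue stick, mug and marker are within 25 mm of where they were, the first three upright within 0.2 rad (value of joint each of red_toggle, yellow_toggle above 0.52 rad and value of joint each of red_guard, yellow_guard below 0.05 rad and distance of each of stamp, glue_stick, mug, marker from where it was at the start of the episode below 0.025 m and angle between each of stamp, glue_stick, mug's own z axis and vertical below 0.2 rad); the robot touches nothing.
It fails at once if the red guard is pinched or forced (over 20 N from the fingers) (contact force between the fingers and red_guard above 20 N).
It fails at once if the toggle is pinched or forced (over 25 N from the fingers) (contact force between the fingers and red_toggle above 25 N).
It fails at once if the yellow switch is worked: its guard opened past 0.15 rad or its toggle moved below 0.45 rad (value of joint yellow_guard above 0.15 rad or value of joint yellow_toggle below 0.45 rad).
It fails at once if the stamp, glue stick, mug or marker is lifted, carried or pushed more than 25 mm (distance of any of stamp, glue_stick, mug, marker from where it was at the start of the episode above 0.025 m).
It also fails if it takes over 38 s, if anything falls off the work surface, if the arm or the gripper's body presses on something with over 40 N, if the wrist force passes 120 N, or if a joint passes its speed limit or range.

ROBOT

A 6-joint arm with a two-finger parallel gripper is mounted at the origin on the work surface. World frame = base frame: x ahead of the robot, y to its left, z up, the work surface at z = 0. Lengths are in m, angles in degrees, forces in N, time in s.
With the tool pointing down it reaches from about 0.3 to 0.75 m from the base axis. Payload 8.5 kg.
Tool frame: the origin (TCP) lies midway between the tips of the shut fingers; the grasp point (between the pads) lies 19 mm behind it (env.hold_point_z is the distance from the TCP to the grasp point, in m); z points along the fingers, y is the line along which they close (so a half turn about z gives the same grasp; the last joint's range is limited). The gripper opens to 85 mm and grips with 20 to 120 N. Pads are 22 mm wide; open, the fingers measure 114 mm over their backs; the gripper's body (76 mm by 85 mm) begins 54 mm behind the grasp point. The pads swing forward as they close: fully open they stand 13 mm farther back than shut.
Start: joints at [55.273, 21.807, 74.336, -0, 83.858, -12.336], TCP at [0.21, 0.509, 0.231] pointing down, gripper open.
Joint ranges: [-178.18, 178.18], [-50.72, 133.34], [12.68, 142.11], [-81.47, 261.47], [9.98, 163.14], [-165.26, 165.26]. Speed limits (degrees/s): [136.94, 136.94, 180, 180, 180, 180].

INTERFACE

Orientations are given as a 3x3 rotation matrix whose columns are the frame's x, y, z axes.
In Python, from rig import observe, get_image, camera_info, env gives the robot as it stands.
- The arm moves only by the tool drive_tool, never from a script. Its arguments are lists of equal length, an entry for each row: "offset": the shift along the tool's x, y, z in units of 40 mm (1.0 is 40 mm), a list of three; "turn": the turn, a rotation vector about the tool's x, y, z in units of 6 degrees (1.0 is 6 degrees), a list of three; "hand": the opening, from 0 (shut) to 1 (fully open). A call has exactly 10 rows; each row shifts and turns the commanded pose from where the row before left it, along the tool's axes as they then stand; what a row does not reach is not made up. A row lasts 1/8 s, in which the tool goes at most 62.5 mm and 10.7 degrees, less where a joint would pass 70% of its speed; a pose out of reach is approached as far as the arm can. A call is refused whole if a number of a shift passes 1 or a number of a turn 1, either way. A call with a gripper value outside its range is refused whole. The fingers move at their own pace and stop on an object; "newtons" is the grip in N (left out, the last holds). Time passes only in rows, so rows that do not move let the fingers close, or fill a call up. It gives the time, the measured TCP pose, the force, the opening and the grip force at its end, in the units of the state.
- observe(): the state, without advancing time (a new reading comes with each control period).
- get_image(name): name is "scene" or "top"; returns the picture (384x512x3 uint8, blue, green, red); there is no depth.
- camera_info(name): a dict with "fx", "fy", "cx", "cy" (pixels), "k1" (the pictures are not rectified: a ray, as slopes to the right and down, at radius r is drawn at 1 + k1 r^2 times it, then the intrinsics apply), "world_to_cam" (4x4, takes a point from world to camera coordinates). Camera axes: x right, y down, z forward; pixel columns grow to the right and rows downward; lengths in m; the calibration is good to about 2 mm. A picture is of the moment at which its call begins. camera_info takes no time and is no camera call.
- env.close_job(): hands the job in; it is judged then, once.
The state is a dict: "time_s": time; "q": joint angles; "qvel": joint speeds; "joint_efforts": joint torques, N m; "position": TCP position; "tool_rot": TCP orientation; "ft_force": force on the tool from outside, world axes, zero at the start; "wrist_torque": the same for the moment, N m; "grip_width": finger opening in m; "gripper_force": force on a finger pad.
Only numpy, scipy, OpenCV 4.12 (cv2) and the standard library are available. Lean on these libraries where they do the work, as an engineer would, in place of code of your own. Each camera call takes 0.05 s, during which the arm holds its last target. There are 200 camera calls.

## Working session

There is one attempt and no reset: what is moved stays moved. The work goes in short steps, Python scripts to look and compute and a tool call to move; the robot and the scene stay as the last step left them, time stands still between calls to the robot, and variables do not carry over. Pictures are saved under pics/ and viewed, at most 10 in all, crops included, and the job is handed in when it is done.

Besides the shell and the picture viewer there is one more tool, called after ">>>" by a JSON object that holds its "method" and its "body", one argument or row to a line. drive_tool: Moves the arm, as the interface text tells. Its arguments: {"type":"object","properties":{"offset":{"type":"array"},"turn":{"type":"array"},"hand":{"type":"array"},"newtons":{"type":"number"}},"required":["offset","turn","hand"]}

```bash
mkdir -p pics; python3 - <<'E'
from rig import observe,get_image,camera_info,env
import cv2,numpy as np
for n in("scene","top"):
    im=get_image(n);cv2.imwrite(f"pics/{n}0.png",im)
    c=camera_info(n);print(n,c["fx"],c["fy"],c["cx"],c["cy"],c["k1"]);print(np.round(c["world_to_cam"],4).tolist())
s=observe();print(s["time_s"],s["position"],s["tool_rot"],s["grip_width"])
E
```

```text
scene 412.4919873801287 412.4919873801287 258.17505402534846 188.31233820788768 -0.11874318012746073
[[0.607, 0.7945, 0.018, -0.4453], [0.5137, -0.3749, -0.7717, -0.2468], [-0.6063, 0.4777, -0.6357, 1.2667], [0.0, 0.0, 0.0, 1.0]]
top 474.9010415282656 474.9010415282656 259.14932407164486 191.975813650297 -0.107745305517223
[[-0.0045, -0.9998, -0.0216, 0.0922], [-0.9915, 0.0073, -0.1302, 0.6377], [0.1303, 0.0208, -0.9913, 1.2279], [0.0, 0.0, 0.0, 1.0]]
0.1 [0.20935743 0.50830889 0.23079049] [[-9.24613867e-01  3.80905033e-01 -7.42934412e-04]
 [ 3.80905649e-01  9.24613321e-01 -1.04582138e-03]
 [ 2.88568426e-04 -1.24996887e-03 -9.99999177e-01]] 0.08531452040856288
```

View pics/scene0.png

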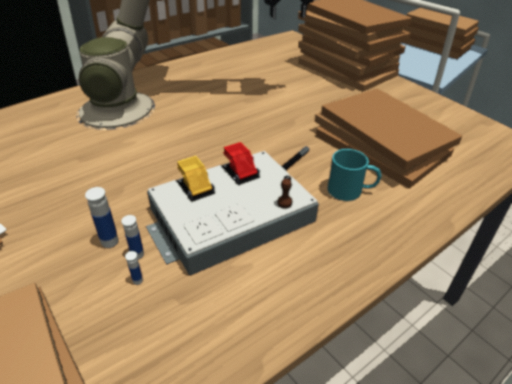

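View pics/top0.png

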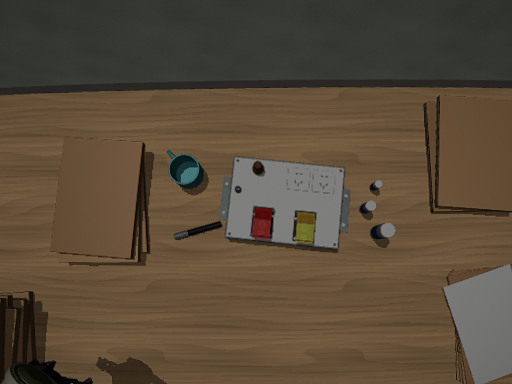

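The scene view is from the far side of the box, and shows the red guard at (240,160), yellow at (195,175), three glue sticks at (102,217), (132,237) and (133,266), and the mug at (348,175). In the top view the box has corners at about (236,157), (344,166), (339,249) and (226,238). The red guard is at (262,222), yellow (305,227), marker (198,230), and stamp (258,168).

```bash
cat > h.py <<'E'
import cv2,numpy as np
from rig import observe,get_image,camera_info,env
def cam(n):
    c=camera_info(n);return c,np.array(c["world_to_cam"])
def ray(n,uv):
    c,T=cam(n);d=np.array([(uv[0]-c["cx"])/c["fx"],(uv[1]-c["cy"])/c["fy"]]);p=d.copy()
    for _ in range(20):p=d/(1+c["k1"]*(p@p))
    R=T[:3,:3];return -R.T@T[:3,3],R.T@np.r_[p,1]
def onz(n,uv,z):
    o,d=ray(n,uv);return o+d*(z-o[2])/d[2]
def proj(n,P):
    c,T=cam(n);q=T[:3,:3]@np.asarray(P)+T[:3,3];s=q[:2]/q[2];s=s*(1+c["k1"]*(s@s))
    return np.array([c["fx"]*s[0]+c["cx"],c["fy"]*s[1]+c["cy"]])
E
python3 - <<'E'
from h import *
im=cv2.imread("pics/top0.png");hsv=cv2.cvtColor(im,cv2.COLOR_BGR2HSV)
m=((hsv[...,1]<40)&(hsv[...,2]>120)).astype(np.uint8);m[:150]=0;m[260:]=0;m[:,:220]=0;m[:,350:]=0
m=cv2.morphologyEx(m,cv2.MORPH_OPEN,np.ones((3,3)))
cs=max(cv2.findContours(m,0,2)[0],key=cv2.contourArea)
b=cv2.boxPoints(cv2.minAreaRect(cs));print(b)
ap=cv2.approxPolyDP(cv2.convexHull(cs),4,True)[:,0];print(ap.tolist())
W=np.array([onz("top",p,.06) for p in b]);print(W.round(4));print(np.linalg.norm(np.roll(W,-1,0)-W,axis=1))
C=W.mean(0);e=W[1]-W[0];print("C",C)
for nm,lo,hi in(("red",(0,120,60),(8,255,255)),("yel",(20,120,60),(35,255,255))):
  for n in("top","scene"):
    g=cv2.cvtColor(cv2.imread(f"pics/{n}0.png"),cv2.COLOR_BGR2HSV)
    k=cv2.inRange(g,lo,hi);k[:140]=0
    c=max(cv2.findContours(k,0,2)[0],key=cv2.contourArea);r=cv2.minAreaRect(c)
    print(nm,n,r,cv2.boxPoints(r).round(1).tolist(),cv2.contourArea(c))
im=cv2.imread("pics/top0.png")[145:260,160:400];a=cv2.resize(im,None,fx=3,fy=3,interpolation=cv2.INTER_CUBIC)
cv2.imwrite("pics/crop_top.png",a)
im=cv2.imread("pics/scene0.png")[130:280,80:330];cv2.imwrite("pics/crop_sc.png",cv2.resize(im,None,fx=3,fy=3,interpolation=cv2.INTER_CUBIC))
E
```

```text
[[226.33699 235.29865]
 [234.58357 156.95618]
 [344.211   168.49591]
 [335.96442 246.83838]]
[[235, 163], [251, 159], [338, 168], [342, 178], [336, 242], [328, 246], [231, 235], [227, 229]]
[[ 0.5223  0.1744  0.06  ]
 [ 0.7308  0.1532  0.06  ]
 [ 0.6972 -0.1381  0.06  ]
 [ 0.4906 -0.1111  0.06  ]]
[0.20948173 0.29331392 0.20838448 0.28730472]
C [0.61021131 0.01958802 0.06      ]
red top ((261.3658447265625, 222.7073211669922), (18.11077308654785, 30.47910499572754), 6.340191841125488) [[250.6999969482422, 236.89999389648438], [254.0, 206.60000610351562], [272.0, 208.60000610351562], [268.70001220703125, 238.89999389648438]] 493.5
red scene ((240.50001525878906, 159.5), (38.013153076171875, 23.702320098876953), 63.43495178222656) [[221.39999389648438, 147.8000030517578], [242.60000610351562, 137.1999969482422], [259.6000061035156, 171.1999969482422], [238.39999389648438, 181.8000030517578]] 724.5
yel top ((304.92779541015625, 227.0806884765625), (18.40879249572754, 30.84014129638672), 4.969740390777588) [[294.3999938964844, 241.60000610351562], [297.1000061035156, 210.89999389648438], [315.3999938964844, 212.5], [312.79998779296875, 243.1999969482422]] 508.0
yel scene ((194.20120239257812, 174.18902587890625), (37.63249588012695, 23.853670120239258), 69.775146484375) [[176.5, 160.6999969482422], [198.89999389648438, 152.39999389648438], [211.89999389648438, 187.6999969482422], [189.5, 196.0]] 777.5
```

View pics/crop_top.png

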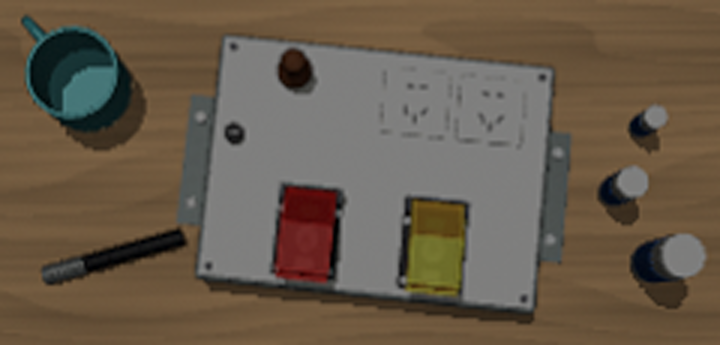

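The enlarged top crop shows the box top's corners at (222,37), (552,67), (535,309) and (198,276) in crop pixels, 3x. The red guard covers (277–340, 187–283), yellow is to its right, and the box front faces down the image towards the robot. The marker's tip is just left of the box, and the fuse cap is at the left edge.

```bash
python3 - <<'E'
from h import *
px=np.array([[222,37],[552,67],[535,309],[198,276]])/3.+[160,145]-0.33
W=np.array([onz("top",p,.06) for p in px]);print(W.round(4),np.linalg.norm(np.roll(W,-1,0)-W,axis=1).round(4))
L=np.array([[110,150],[110,-150],[-110,-150],[-110,150]])/1000
def fit(L,W):
    A=W[:,:2]-W[:,:2].mean(0);B=L-L.mean(0)
    th=np.arctan2((B[:,0]*A[:,1]-B[:,1]*A[:,0]).sum(),(B*A).sum())
    R=np.array([[np.cos(th),-np.sin(th)],[np.sin(th),np.cos(th)]]);t=W[:,:2].mean(0)-R@L.mean(0)
    return R,t,th,(W[:,:2]-(L@R.T+t))
R,t,th,e=fit(L,W);print("box",t,np.degrees(th),e.round(4).tolist())
S=[t+R@np.array([-.065,s*.055]) for s in(1,-1)];print("red",S[0],"yel",S[1])
# check guard centroids & overlay
for n in("top","scene"):
  im=cv2.resize(cv2.imread(f"pics/{n}0.png"),None,fx=3,fy=3,interpolation=cv2.INTER_CUBIC)
  def dot(P,col):
    u=(proj(n,P)+.33)*3;cv2.circle(im,(int(u[0]),int(u[1])),2,col,-1)
  for l in L:dot([*(t+R@l),.06],(0,255,0))
  for s in S:
    for x,y in((-34,28),(-34,-28),(46,-28),(46,28)):dot([*(s+R@np.array([x,y])/1e3),.064],(255,0,255))
    for y in(-22,22):dot([*(s+R@np.array([-38,y])/1e3),.0935],(255,255,0));dot([*(s+R@np.array([-32,y])/1e3),.114],(0,0,0))
  cv2.imwrite(f"pics/ov_{n}.png",im[400:800,480:1250] if n=="top" else im[370:870,240:990])
E
```

```text
[[ 0.7306  0.1557  0.06  ]
 [ 0.7012 -0.1368  0.06  ]
 [ 0.4884 -0.1164  0.06  ]
 [ 0.5188  0.1761  0.06  ]] [0.294  0.2138 0.2941 0.2129]
box [0.60975043 0.01964629] -5.719939961943084 [[-0.0035, -0.0023], [-0.003, 0.0037], [0.003, 0.0022], [0.0035, -0.0037]]
red [0.5505557  0.08085074] yel [ 0.53959244 -0.02860156]
```

View pics/ov_top.png

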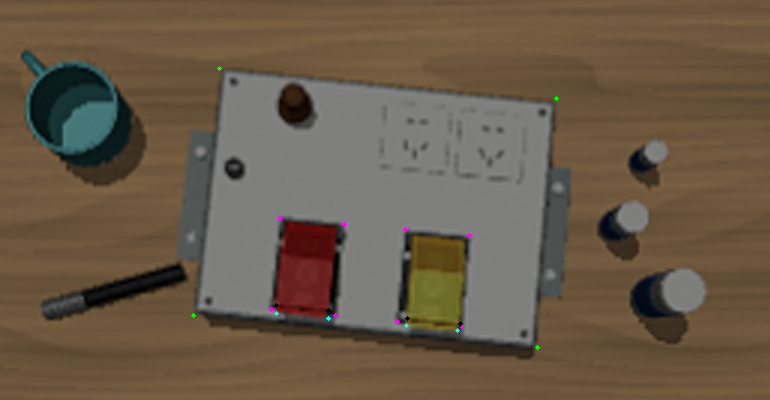

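View pics/ov_scene.png

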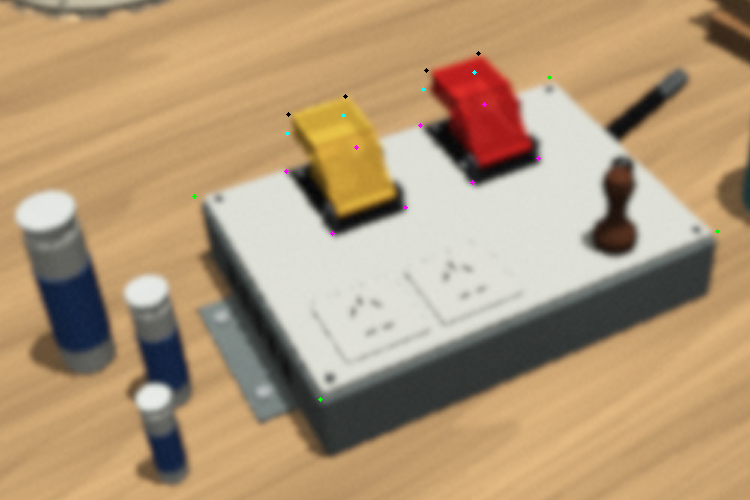

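```bash
cat >> h.py <<'E'
from scipy.spatial.transform import Rotation as Ro
TH=np.radians(-5.72);S=np.array([.5506,.0809]);AL=np.radians(45)
bx=np.array([np.cos(TH),np.sin(TH),0]);by=np.array([-np.sin(TH),np.cos(TH),0]);ez=np.array([0,0,1.])
tz=np.sin(AL)*bx-np.cos(AL)*ez;RT=np.c_[np.cross(by,tz),by,tz]
H=11e-3
def go(*pts):
    """pts: front fingertip corner (x,z[,y]) mm in switch frame -> offsets in tool units"""
    s=observe();p=np.array(s["position"]);M=np.array(s["tool_rot"])
    c=p-H*M[:,0]-np.r_[S,.06]
    print("t %.2f corner x %.1f y %.1f z %.1f"%(s["time_s"],*(1e3*np.array([c@bx,c@by,c[2]]))),"F",np.round(s["ft_force"],1),"w",round(s["grip_width"],4))
    print("turn units",(Ro.from_matrix(M.T@RT).as_rotvec(degrees=True)/6).round(2))
    for q in pts:
        x,z=q[:2];y=q[2] if len(q)>2 else 0
        t=np.r_[S,.06]+bx*x/1e3+by*y/1e3+ez*z/1e3+H*RT[:,0]
        print(q,"offset",(RT.T@(t-p)/.04).round(2),"world",t.round(3));p=t
E
python3 -c "
from h import *
go((-100,60))"
```

```text
t 0.10 corner x -371.6 y 388.1 z 170.8 F [0.1 0.1 0.2] w 0.0853
turn units [-1.1  -7.45 -2.63]
(-100, 60) offset [-2.75 -9.78  6.95] world [0.443 0.092 0.112]
```

>>> {"method": "drive_tool", "body": {
  "offset": [
    [0,0,0],
    [0,0,0],
    [0,0,0],
    [0,0,0],
    [0,0,0],
    [0,0,0],
    [0,0,0],
    [0,0,0],
    [0,0,0],
    [0,0,0]
  ],
  "turn": [
    [-0.11,-0.745,-0.263],
    [-0.11,-0.745,-0.263],
    [-0.11,-0.745,-0.263],
    [-0.11,-0.745,-0.263],
    [-0.11,-0.745,-0.263],
    [-0.11,-0.745,-0.263],
    [-0.11,-0.745,-0.263],
    [-0.11,-0.745,-0.263],
    [-0.11,-0.745,-0.263],
    [-0.11,-0.745,-0.263]
  ],
  "hand": [0,0,0,0,0,0,0,0,0,0],
  "newtons": 20
}}

```text
time_s: 1.35
position: [0.2094, 0.5085, 0.2311]
tool_rot: [[-0.702, 0.099, 0.706], [0.07, 0.995, -0.07], [-0.709, 0.0, -0.705]]
ft_force: [0.7, -0.7, 0.6]
grip_width: -0.0
gripper_force: 0.0
```

```bash
python3 -c "
from h import *
go((-100,90),(-100,60))
print(observe()['q'])"
```

```text
t 1.35 corner x -374.4 y 391.5 z 178.9 F [ 0.7 -0.7  0.6] w -0.0
turn units [0.01 0.03 0.01]
(-100, 90) offset [-3.28 -9.79  6.42] world [0.443 0.092 0.142]
(-100, 60) offset [0.53 0.   0.53] world [0.443 0.092 0.112]
[ 74.11422008  23.5409636   85.12319944 -48.02971296  69.81251184
   6.63080969]
```

>>> {"method": "drive_tool", "body": {
  "offset": [
    [-0.33,-0.98,0.64],
    [-0.33,-0.98,0.64],
    [-0.33,-0.98,0.64],
    [-0.33,-0.98,0.64],
    [-0.33,-0.98,0.64],
    [-0.33,-0.98,0.64],
    [-0.33,-0.98,0.64],
    [-0.33,-0.98,0.64],
    [-0.33,-0.98,0.64],
    [-0.33,-0.98,0.64]
  ],
  "turn": [
    [0,0,0],
    [0,0,0],
    [0,0,0],
    [0,0,0],
    [0,0,0],
    [0,0,0],
    [0,0,0],
    [0,0,0],
    [0,0,0],
    [0,0,0]
  ],
  "hand": [0,0,0,0,0,0,0,0,0,0]
}}

```text
time_s: 2.6
position: [0.4432, 0.111, 0.1543]
tool_rot: [[-0.709, 0.134, 0.693], [0.075, 0.991, -0.115], [-0.701, -0.029, -0.712]]
ft_force: [-0.2, 0.3, -0.2]
grip_width: 0.0
gripper_force: 0.0
```

```bash
python3 -c "
from h import *
go((-70,24))
print(observe()['q'])"
```

```text
t 2.60 corner x -102.0 y 19.2 z 102.0 F [-0.2  0.3 -0.2] w 0.0
turn units [-0.43 -0.08 -0.04]
(-70, 24) offset [ 0.81 -0.48  1.95] world [0.473 0.089 0.076]
[  4.8744957   10.66638082 124.11518431 -81.39229168  10.08217623
  -0.85390738]
```

Joints 4 and 5 are at their limits with the 45° tilt, so I'm switching to a 30° tilt. It still fits under the lip and opens the guard further.

```bash
sed -i 's/radians(45)/radians(30)/' h.py; python3 -c "
from h import *
go((-100,90))"
```

```text
t 2.60 corner x -102.0 y 19.2 z 102.0 F [-0.2  0.3 -0.2] w 0.0
turn units [-0.42  2.42 -0.09]
(-100, 90) offset [ 0.12 -0.48  0.22] world [0.442 0.092 0.144]
```

>>> {"method": "drive_tool", "body": {
  "offset": [
    [0,0,0],
    [0,0,0],
    [0,0,0],
    [0,0,0],
    [0,0,0],
    [0,0,0],
    [0,-0.25,0],
    [0,-0.25,0],
    [0,0,0],
    [0,0,0]
  ],
  "turn": [
    [-0.07,0.4,0],
    [-0.07,0.4,0],
    [-0.07,0.4,0],
    [-0.07,0.4,0],
    [-0.07,0.4,-0.05],
    [-0.07,0.4,-0.05],
    [0,0,0],
    [0,0,0],
    [0,0,0],
    [0,0,0]
  ],
  "hand": [0,0,0,0,0,0,0,0,0,0]
}}

```text
time_s: 3.85
position: [0.4406, 0.0923, 0.1546]
tool_rot: [[-0.845, 0.102, 0.525], [0.081, 0.995, -0.062], [-0.529, -0.009, -0.849]]
ft_force: [-0.6, -1.1, 0.7]
grip_width: 0.0001
gripper_force: 0.0
```

```bash
python3 -c "
from h import *
go((-80,26),(-45,26))
print(observe()['q'])"
```

```text
t 3.85 corner x -101.2 y 0.4 z 100.4 F [-0.6 -1.1  0.7] w 0.0001
turn units [-0.09  0.32  0.03]
(-80, 26) offset [ 0.47 -0.01  1.87] world [0.462 0.09  0.08 ]
(-45, 26) offset [-0.76  0.    0.44] world [0.496 0.086 0.08 ]
[ -1.77117076   8.27619649 117.46148273  -6.77407082  22.57022489
 -80.57655833]
```

>>> {"method": "drive_tool", "body": {
  "offset": [
    [0.08,0,0.31],
    [0.08,0,0.31],
    [0.08,0,0.31],
    [0.08,0,0.31],
    [0.08,0,0.31],
    [0.07,0,0.32],
    [0,0,0],
    [0,0,0],
    [0,0,0],
    [0,0,0]
  ],
  "turn": [
    [-0.03,0.1,0],
    [-0.03,0.1,0],
    [-0.03,0.1,0],
    [0,0,0],
    [0,0,0],
    [0,0,0],
    [0,0,0],
    [0,0,0],
    [0,0,0],
    [0,0,0]
  ],
  "hand": [0,0,0,0,0,0,0,0,0,0]
}}

```text
time_s: 5.1
position: [0.4626, 0.0897, 0.0811]
tool_rot: [[-0.861, 0.097, 0.5], [0.083, 0.995, -0.05], [-0.503, -0.001, -0.865]]
ft_force: [0.3, -0.9, 0.4]
grip_width: -0.0003
gripper_force: 0.0
```

```bash
python3 -c "
from h import *
go((-45,26),(-32,26))
print(observe()['q'])
n='top';cv2.imwrite('pics/a.png',cv2.resize(get_image(n)[190:270,210:340],None,fx=6,fy=6,interpolation=cv2.INTER_CUBIC))"
```

```text
t 5.10 corner x -78.9 y -0.0 z 26.6 F [ 0.3 -0.9  0.4] w -0.0003
turn units [0.01 0.03 0.03]
(-45, 26) offset [-0.73  0.    0.44] world [0.496 0.086 0.08 ]
(-32, 26) offset [-0.28 -0.    0.16] world [0.509 0.085 0.08 ]
[ -2.60510131  19.37496051 119.9220623   -8.31031535  10.67777324
 -79.32665628]
```

View pics/a.png

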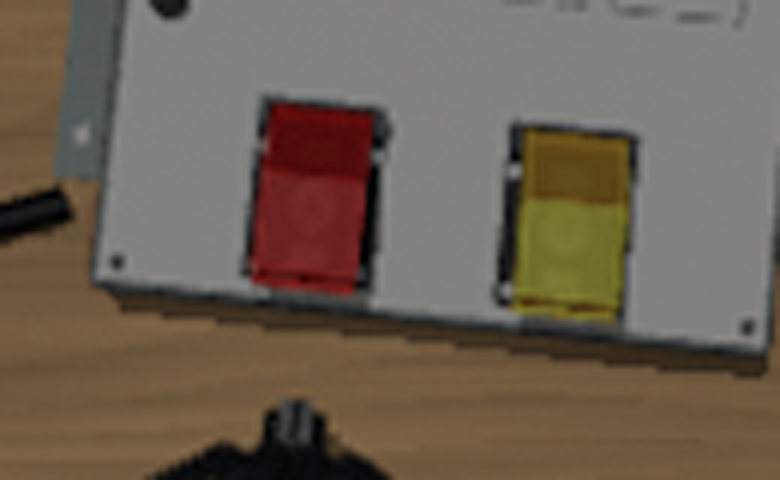

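The crop shows the fingertips at (293,420), lined up with the middle of the red lip at (303,290). The yellow guard is well clear to the right.

>>> {"method": "drive_tool", "body": {
  "offset": [
    [-0.19,0,0.11],
    [-0.19,0,0.11],
    [-0.19,0,0.11],
    [-0.19,0,0.11],
    [-0.05,0,0.03],
    [-0.05,0,0.03],
    [-0.05,0,0.03],
    [-0.05,0,0.03],
    [-0.05,0,0.03],
    [0,0,0]
  ],
  "turn": [
    [0,0,0],
    [0,0,0],
    [0,0,0],
    [0,0,0],
    [0,0,0],
    [0,0,0],
    [0,0,0],
    [0,0,0],
    [0,0,0],
    [0,0,0]
  ],
  "hand": [0,0,0,0,0,0,0,0,0,0]
}}

```text
time_s: 6.4
position: [0.5093, 0.0851, 0.0806]
tool_rot: [[-0.861, 0.097, 0.5], [0.083, 0.995, -0.05], [-0.502, -0.001, -0.865]]
ft_force: [0.2, -0.3, -1.0]
grip_width: 0.0003
gripper_force: 0.0
```

```bash
python3 -c "
from h import *
go((-30,30),(-22,48),(-19,50))
print(observe()['q'])
n='scene';cv2.imwrite('pics/b.png',cv2.resize(get_image(n)[125:215,170:290],None,fx=6,fy=6,interpolation=cv2.INTER_CUBIC))"
```

```text
t 6.40 corner x -32.0 y 0.1 z 26.1 F [ 0.2 -0.3 -1. ] w 0.0003
turn units [0.   0.02 0.03]
(-30, 30) offset [-0.09 -0.   -0.06] world [0.511 0.085 0.084]
(-22, 48) offset [-0.4   0.   -0.29] world [0.519 0.084 0.102]
(-19, 50) offset [-0.09 -0.   -0.01] world [0.522 0.084 0.104]
[ -2.97520348  22.38895131 113.45274322  -5.55326939  14.10977134
 -82.42877695]
```

View pics/b.png

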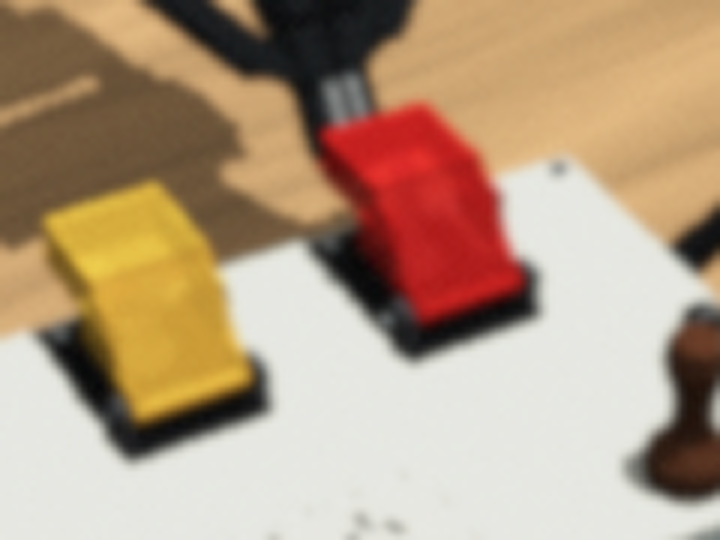

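The crop shows the fingers at (340,100) behind the red guard's nose, under the lip. The -1 N in z suggests light contact. Next I lift.

>>> {"method": "drive_tool", "body": {
  "offset": [
    [-0.06,0,-0.045],
    [-0.06,0,-0.045],
    [-0.06,0,-0.045],
    [-0.06,0,-0.045],
    [-0.06,0,-0.045],
    [-0.06,0,-0.045],
    [-0.06,0,-0.045],
    [-0.06,0,-0.045],
    [0,0,0],
    [0,0,0]
  ],
  "turn": [
    [0,0,0],
    [0,0,0],
    [0,0,0],
    [0,0,0],
    [0,0,0],
    [0,0,0],
    [0,0,0],
    [0,0,0],
    [0,0,0],
    [0,0,0]
  ],
  "hand": [0,0,0,0,0,0,0,0,0,0]
}}

```text
time_s: 7.7
position: [0.5184, 0.0843, 0.1026]
tool_rot: [[-0.861, 0.097, 0.499], [0.083, 0.995, -0.05], [-0.502, -0.001, -0.865]]
ft_force: [0.4, 0.4, -1.1]
grip_width: 0.0002
gripper_force: 0.2
```

```bash
python3 -c "
from h import *
go((-19,43),(-8,41),(2,40))
n='scene';cv2.imwrite('pics/c.png',cv2.resize(get_image(n)[125:215,170:290],None,fx=6,fy=6,interpolation=cv2.INTER_CUBIC))"
```

```text
t 7.70 corner x -22.8 y 0.2 z 48.1 F [ 0.4  0.4 -1.1] w 0.0002
turn units [0.   0.02 0.03]
(-19, 43) offset [-0.02 -0.    0.16] world [0.522 0.084 0.097]
(-8, 41) offset [-0.21 -0.    0.18] world [0.533 0.083 0.096]
(2, 40) offset [-0.2  -0.    0.15] world [0.543 0.082 0.094]
```

View pics/c.png

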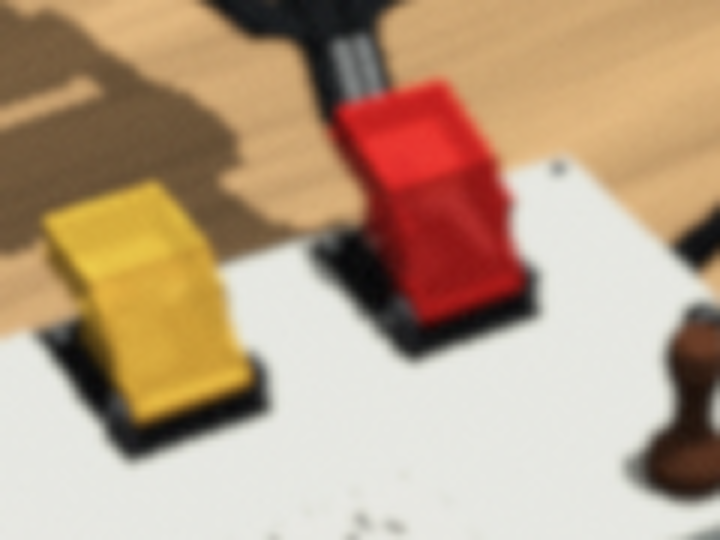

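```bash
python3 -c "
from h import *
def P(th):
    x,z=-70,40;c,s=np.cos(th),np.sin(th)
    X,Z=x*c+z*s+38,-x*s+z*c+14
    return proj('scene',np.r_[S,.06]+bx*X/1e3-by*.022+ez*Z/1e3)
for t in(.1,.2,.25,.3,.35,.4):print(t,(P(t)-P(0)).round(2))
a=cv2.imread('pics/b.png');b=cv2.imread('pics/c.png')
for i in(a,b):
    h=cv2.cvtColor(i,cv2.COLOR_BGR2HSV);m=cv2.inRange(h,(0,120,90),(8,255,255));m[330:]=0;m[:,600:]=0
    ys,xs=np.nonzero(m);print(ys.min(),xs[ys<ys.min()+4].mean(),xs.min(),ys[xs<xs.min()+4].mean())
"
```

```text
0.1 [ 0.81 -1.63]
0.2 [ 1.78 -2.96]
0.25 [ 2.32 -3.51]
0.3 [ 2.91 -3.98]
0.35 [ 3.53 -4.36]
0.4 [ 4.18 -4.66]
102 417.037037037037 318 150.45901639344262
79 434.58024691358025 327 128.93617021276594
```

>>> {"method": "drive_tool", "body": {
  "offset": [
    [-0.03,0,-0.055],
    [-0.03,0,-0.055],
    [0,0,0],
    [0,0,0],
    [0.013,0,0.058],
    [0.013,0,0.058],
    [0.013,0,0.058],
    [0.013,0,0.058],
    [0,0,0],
    [0,0,0]
  ],
  "turn": [
    [0,0,0],
    [0,0,0],
    [0,0,0],
    [0,0,0],
    [0,0,0],
    [0,0,0],
    [0,0,0],
    [0,0,0],
    [0,0,0],
    [0,0,0]
  ],
  "hand": [0,0,0,0,0,0,0,0,0,0]
}}

```text
time_s: 9.0
position: [0.5213, 0.084, 0.0986]
tool_rot: [[-0.861, 0.097, 0.5], [0.083, 0.995, -0.05], [-0.502, -0.001, -0.865]]
ft_force: [-0.5, 0.7, 0.1]
grip_width: -0.0
gripper_force: 0.2
```

```bash
python3 -c "
from h import *
go((-8,41),(2,40))"
```

```text
t 9.00 corner x -20.0 y 0.2 z 44.2 F [-0.5  0.7  0.1] w -0.0
turn units [0.   0.02 0.03]
(-8, 41) offset [-0.22 -0.    0.22] world [0.533 0.083 0.096]
(2, 40) offset [-0.2  -0.    0.15] world [0.543 0.082 0.094]
```

>>> {"method": "drive_tool", "body": {
  "offset": [
    [-0.042,0,0.04],
    [-0.042,0,0.04],
    [-0.042,0,0.035],
    [-0.042,0,0.035],
    [-0.042,0,0.035],
    [-0.042,0,0.03],
    [-0.042,0,0.03],
    [0,0,0],
    [0,0,0],
    [0,0,0]
  ],
  "turn": [
    [0,0,0],
    [0,0,0],
    [0,0,0],
    [0,0,0],
    [0,0,0],
    [0,0,0],
    [0,0,0],
    [0,0,0],
    [0,0,0],
    [0,0,0]
  ],
  "hand": [0,0,0,0,0,0,0,0,0,0]
}}

```text
time_s: 10.25
position: [0.5362, 0.0825, 0.096]
tool_rot: [[-0.861, 0.097, 0.499], [0.083, 0.995, -0.05], [-0.502, -0.001, -0.865]]
ft_force: [-1.8, 1.5, 0.7]
grip_width: 0.0
gripper_force: 0.8
```

```bash
python3 -c "
from h import *
go((2,40))"
```

```text
t 10.25 corner x -5.0 y 0.2 z 41.5 F [-1.8  1.5  0.7] w 0.0
turn units [0.   0.02 0.03]
(2, 40) offset [-0.13 -0.    0.12] world [0.543 0.082 0.094]
```

>>> {"method": "drive_tool", "body": {
  "offset": [
    [-0.025,0,0.017],
    [-0.025,0,0.017],
    [-0.025,0,0.017],
    [-0.025,0,0.017],
    [-0.025,0,0.017],
    [-0.025,0,0.017],
    [0,0,0],
    [0,0,0],
    [0,0,0],
    [0,0,0]
  ],
  "turn": [
    [0,0,0],
    [0,0,0],
    [0,0,0],
    [0,0,0],
    [0,0,0],
    [0,0,0],
    [0,0,0],
    [0,0,0],
    [0,0,0],
    [0,0,0]
  ],
  "hand": [0,0,0,0,0,0,0,0,0,0]
}}

```text
time_s: 11.5
position: [0.5434, 0.0818, 0.0955]
tool_rot: [[-0.861, 0.097, 0.5], [0.083, 0.995, -0.05], [-0.502, -0.001, -0.865]]
ft_force: [-0.4, 0.1, -0.2]
grip_width: -0.0001
gripper_force: 0.2
```

```bash
python3 -c "
from h import *
go((-20,42))
n='scene';cv2.imwrite('pics/d.png',cv2.resize(get_image(n)[125:215,170:290],None,fx=6,fy=6,interpolation=cv2.INTER_CUBIC))"
```

```text
t 11.50 corner x 2.3 y 0.2 z 41.1 F [-0.4  0.1 -0.2] w -0.0001
turn units [0.   0.02 0.03]
(-20, 42) offset [ 0.47 -0.01 -0.3 ] world [0.521 0.084 0.096]
```

View pics/d.png

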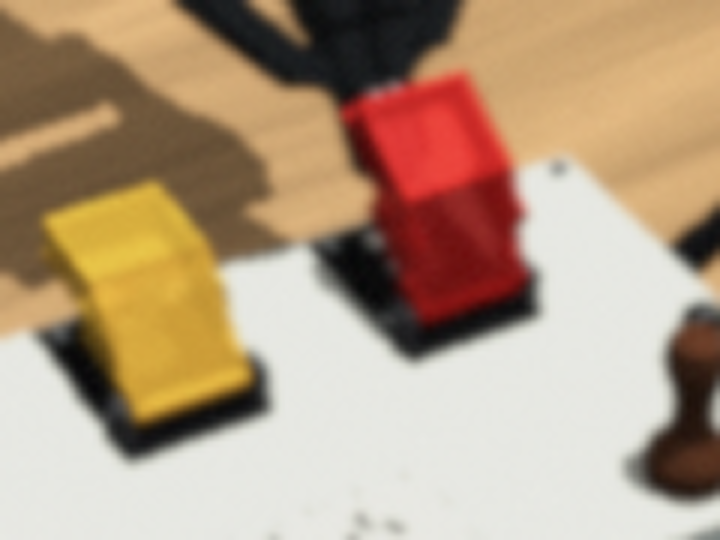

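The crop shows the guard well raised, nose top at (465,75), with the fingers under it. The x force fell from -1.8 to -0.4 N although I advanced 7 mm further, so the toggle has snapped over. Drawing straight back out.

>>> {"method": "drive_tool", "body": {
  "offset": [
    [0.13,0,-0.075],
    [0.13,0,-0.075],
    [0.13,0,-0.075],
    [0.13,0,-0.075],
    [0.13,0,-0.075],
    [0.13,0,-0.075],
    [0.2,0,-0.12],
    [0.4,0,-0.24],
    [0.4,0,-0.26],
    [0.3,0,-0.25]
  ],
  "turn": [
    [0,0,0],
    [0,0,0],
    [0,0,0],
    [0,0,0],
    [0,0,0],
    [0,0,0],
    [0,0,0],
    [0,0,0],
    [0,0,0],
    [0,0,0]
  ],
  "hand": [0,0,0,0,0,0,0,0,0,0]
}}

```text
time_s: 12.8
position: [0.4443, 0.0915, 0.0994]
tool_rot: [[-0.861, 0.097, 0.499], [0.083, 0.995, -0.05], [-0.502, -0.001, -0.865]]
ft_force: [0.5, -0.2, 0.0]
grip_width: 0.0004
gripper_force: 0.0
```

```bash
python3 -c "
from h import *
go((-120,70))
print(observe()['q'])
a=get_image('scene')[125:215,170:290];b=get_image('top')[190:270,210:340]
a=cv2.resize(a,(400,300),interpolation=cv2.INTER_CUBIC);b=cv2.resize(b,(400,300),interpolation=cv2.INTER_CUBIC)
b=cv2.convertScaleAbs(b,alpha=1.8);cv2.imwrite('pics/e.png',np.hstack([a,b]))"
```

```text
t 12.80 corner x -97.3 y -0.0 z 45.0 F [ 0.5 -0.2  0. ] w 0.0004
turn units [0.   0.02 0.03]
(-120, 70) offset [ 0.18  0.   -0.83] world [0.422 0.094 0.124]
[ -2.43004549  15.57257342 120.90395628  -6.93622083  13.54890821
 -80.59847535]
```

View pics/e.png

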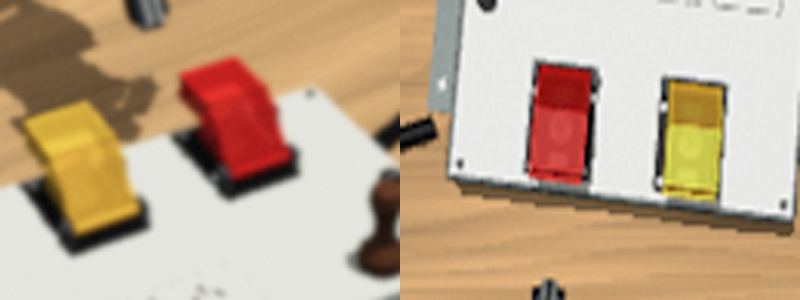

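The picture shows both guards shut, red at (240,115) left and (565,125) right, and the fingers clear. Next is a numeric before/after comparison through the translucent hood to confirm the toggle.

```bash
python3 -c "
from h import *
a=cv2.imread('pics/top0.png').astype(float)
b=np.mean([get_image('top').astype(float) for _ in range(6)],0)
for s,n in((S,'red'),(S-.11*by[:2],'yel')):
  print(n)
  for x in range(-36,34,6):
    P=proj('top',np.r_[s,.06]+bx*x/1e3+ez*.054);u,v=P.round().astype(int)
    print(x,a[v-1:v+2,u-2:u+3].mean((0,1)).round(0),b[v-1:v+2,u-2:u+3].mean((0,1)).round(0))
"
```

```text
red
-36 [31. 33. 95.] [32. 34. 97.]
-30 [22. 23. 93.] [23. 24. 96.]
-24 [ 38.  41. 115.] [ 39.  42. 118.]
-18 [ 34.  36. 109.] [ 35.  37. 112.]
-12 [ 34.  36. 109.] [ 34.  36. 110.]
-6 [ 36.  38. 111.] [ 39.  41. 115.]
0 [ 37.  39. 112.] [ 38.  40. 114.]
6 [ 37.  39. 113.] [ 37.  38. 114.]
12 [13. 14. 84.] [15. 17. 88.]
18 [10. 13. 79.] [11. 14. 82.]
24 [10. 12. 79.] [10. 13. 81.]
30 [ 9. 10. 81.] [10. 10. 83.]
yel
-36 [30. 87. 99.] [ 31.  89. 102.]
-30 [ 40. 105. 109.] [ 41. 108. 112.]
-24 [ 46. 115. 115.] [ 48. 118. 118.]
-18 [ 43. 110. 110.] [ 44. 113. 113.]
-12 [ 44. 112. 112.] [ 45. 115. 115.]
-6 [ 47. 116. 116.] [ 48. 118. 118.]
0 [ 45. 113. 114.] [ 46. 116. 116.]
6 [ 43. 111. 113.] [ 44. 113. 116.]
12 [24. 74. 95.] [25. 76. 97.]
18 [23. 73. 91.] [24. 75. 93.]
24 [23. 73. 91.] [24. 74. 93.]
30 [23. 72. 96.] [24. 74. 98.]
```

```bash
python3 -c "
from h import *
a=cv2.imread('pics/top0.png').astype(float).sum(2)
b=np.mean([get_image('top').astype(float) for _ in range(8)],0).sum(2)
for s,n in((S,'red'),(S-.11*by[:2],'yel')):
  P=proj('top',np.r_[s,.06]+ez*.05);u,v=P.round().astype(int);print(n,u,v)
  A=a[v-8:v+16,u-7:u+8];B=b[v-8:v+16,u-7:u+8]
  D=B-A*np.median(B/A);print(D.round().astype(int))
for x in(-10,10):print(x,proj('top',np.r_[S,.06]+bx*x/1e3+ez*.042).round(1))
"
```

```text
red 262 223
[[ -1  -2  -3  -3   2   1   0   2   0   2  -3  -2   0   7  -3]
 [  1  -4   0   0   0   3   0  -3   0  -2   1   0   4  -1   9]
 [  5   1  -2  -2   5   2   3   6   3  -2   5  -1  -6   2   0]
 [  0  -1  -2   0  -2  -1  11  17  10   7   2  -2   2   2  -3]
 [  0  -1   2  -2   0   3  11  12  10   3   3   3   0  -1  -1]
 [  0   1   0   2   1  -1  -2   1   0  -2  -4   2   3   2   1]
 [  2   1   0   1   5  -3 -13  -8  -7  -6   0   2  -1  -1  -1]
 [ -1   0  -2   1  -1  -3  -9  -8  -6   0  -2   2  -1   2  -3]
 [  1   0  -2   0  -2  -1  -3  -1  -2  -1  -1   2  -3  -4   0]
 [  1   0   1   1   0   5   7   5   0   0  -1   2  -1   1   0]
 [  0   1  -1   1   2  11  12  11   7  -1  -3   0  -1   0   2]
 [  1  -1  -2   2   5   8   3   7   5  -2  -2   2   3  -1   2]
 [  2   0  -2   2  -2  -6  -2   3   0   0  -2  -5   2  -2   2]
 [  0   2   3   1   0 -14 -13  -8  -3   0   2   0   2   1   1]
 [ -1   1   1   2  -4  -2 -11  -7  -1   4  -2   0   0   1  -1]
 [  1  -3   0   0   0  -1   2   1   1   0   1  -1   0   0  -1]
 [  0   2   2   1   3   1   3  -2  -1   4   2  -1   0  -3  -4]
 [ -1  -2  -2  -2
[... 924 characters left out ...]
 -1  0  2  1  2  0 -1 -1 -1 -1  0  1  0]
 [ 2  0  0  2  0 -2  1  0  2  0  1  0  0  0  0]
 [-1 -3  1 -1  0  0 -2 -2  1 -1 -2  1  0 -1  0]
 [ 0  1  0 -1  0  0  3 -2  1  3  1 -1  3  0  2]
 [-3 -1  0 -2  2 -2 -1  1  1 -1 -1 -1  0  1  0]
 [ 1  2 -1 -3  2  0  0 -3  1  1  2  1  0 -1 -1]
 [ 1 -1  1  2  0  0  0  0  0 -1 -2  0  0 -1  2]
 [-2 -1  1  3  0 -1  1  1 -1 -1  2  2  2  1 -2]
 [ 0  2  2  0 -1 -1 -1  1  1  3 -2  1  0  1  0]
 [ 0 -2  1 -2  0 -1 -1  0  0  1  1 -3 -2 -3  0]
 [-1  2  1  2 -2 -1  0  0  0 -2  0  0  0  0  0]
 [ 0  1  0 -3  2  2  3  2  2 -3 -3 -2 -1 -1  2]
 [-1 -1  0  1  0  0  0  0 -3  0  3  2  1 -1  1]
 [ 1  1 -2 -1  2 -2  4  1 -2 -3  1  1 -1 -2 -1]]
-10 [261.4 227.2]
10 [262.1 219.3]
```

The toggle's image moved towards the hinge, with changes centred at rows 219 and 228 against predicted ball positions of 219 (on) and 227 (off). The yellow switch is unchanged and the arm is clear, so I'm handing in.

```bash
python3 -c "
from rig import env
print(env.close_job())"
```

```text
the job is handed in; nothing more can be done
None
```

The job is handed in: the before/after pictures show the red toggle moved to on with its guard shut over it and the yellow switch unchanged, and the arm stayed clear of the loose items; no verdict came back.

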